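Touch-test a lacquered lid and hold it open with the stylus

ROBOT

A 6-joint arm with a two-finger parallel gripper is mounted at the origin on the work surface. World frame = base frame: x ahead of the robot, y to its left, z up, the work surface at z = 0. Lengths are in m, angles in rad, forces in N, time in s.
With the tool pointing down it reaches from about 0.35 to 0.975 m from the base axis. Payload 4.9 kg.
Tool frame: the origin (TCP) lies midway between the tips of the shut fingers; the grasp point (between the pads) lies 19 mm behind it; z points along the fingers, y is the line along which they close (so a half turn about z gives the same grasp; the last joint's range is limited). The gripper opens to 85 mm and grips with 20 to 120 N. Pads are 22 mm wide; open, the fingers measure 114 mm over their backs; the gripper's body (76 mm by 85 mm) begins 54 mm behind the grasp point. The pads swing forward as they close: fully open they stand 13 mm farther back than shut.
Start: joints at [1.225, 0.053, 1.613, -0, 1.476, -0.119], TCP at [0.141, 0.609, 0.231] pointing down, gripper open.
Joint ranges: [-3.01, 3.01], [-1.01, 2.22], [0.06, 2.58], [-1.02, 4.17], [0.09, 2.62], [-3.14, 3.14]. Speed limits (rad/s): [2.57, 2.57, 3.14, 3.14, 3.14, 3.14].

INTERFACE

Orientations are given as a unit quaternion [w, x, y, z].
In Python, from plant import manip gives the robot as it stands.
- The arm moves only by the shell command python3 shift.py 'ROWS'. ROWS is one flat JSON list of numbers that holds 1 to 5 rows one after another, with no inner brackets; each row has 7 numbers: the opening from 0.0 (shut) to 1.0 (fully open), then dx, dy, dz in shares of the most that a row can go, 1 being 62.5 mm, then a rotation vector rx, ry, rz in normalised numbers (1 is 2 pi rad); each row shifts and turns the commanded pose from where the row before left it, along the tool's axes as they then stand; what a row does not reach is not made up. A row lasts 1/8 s, in which the tool goes at most 0.0625 m and 0.188 rad, less where a joint would pass 70% of its speed; a pose out of reach is approached as far as the arm can. The fingers move at their own pace and stop on an object; the grip force is fixed at half the most. Time passes only in rows, so rows that do not move let the fingers close. It prints the time, the measured TCP pose, the force, the opening and the grip force at its end. A shift or turn number past 1, either way, is cut back to 1. Input that does not fit is refused with a message, and nothing moves.
- manip.state(): the state, without advancing time (a new reading comes with each control period).
- manip.grab_frame(name): name is "scene" or "top"; returns the picture (384x512x3 uint8, red, green, blue); there is no depth.
- manip.camera_params(name): a dict with "intrinsics" (3x3 intrinsics, pixels), "xyz" and "orientation" of the camera in the world. Camera axes: x right, y down, z forward; pixel columns grow to the right and rows downward; lengths in m; the calibration is good to about 2 mm. A picture is of the moment at which its call begins. camera_params takes no time and is no camera call.
- manip.job_done(): hands the job in; it is judged then, once.
The state is a dict: "time": time; "joint_pos": joint angles; "joint_vel": joint speeds; "joint_efforts": joint torques, N m; "tool_pos": TCP position; "tool_rot": TCP orientation; "contact_force": force on the tool from outside, world axes, zero at the start; "ft_torque": the same for the moment, N m; "gripper_width": opening from 0.0 (shut) to 1.0 (fully open); "grasp_force": force on a finger pad.
Only numpy, scipy, OpenCV 4.12 (cv2) and the standard library are available. Lean on these libraries where they do the work, as an engineer would, in place of code of your own. Each camera call takes 0.05 s, during which the arm holds its last target. There are 200 camera calls.

TASK

The lid of the lacquered box is freshly coated, so nothing but the hand stylus may touch it: take the stylus from its wooden rest, touch the ball lightly onto the left test spot on the lid and then onto the right one. Then lift the lid with the stylus by the lip that overhangs at the front and hold it open at 45 degrees for inspection: it falls shut by itself, so finish while still gripping the stylus and holding the lid there, with nothing put down or let go. Do not touch the box with the gripper, and leave the other things on the bench where they are.

Things in the scene. Friction and masses are not known exactly. Their poses are not given: they have to be found in the camera images.
- stylus: Loose stylus, 70 g, lying level in the rest. Origin: centre of its dark wooden handle, 16 x 16 mm square, 100 mm long along x (grip it from above at its middle, free from x = -33 to +33; 60 N or more keeps it from turning in the fingers). An 8 mm steel shank (11 mm ferrule at its root) runs on along +x to a 12 mm steel ball at x = +150. z is up as it lies.
- ball (a point): Centre of the stylus's 12 mm ball end, 150 mm along +x from the middle of the handle.
- rest: Wooden rest fixed to the bench: base 120 x 70 x 8 mm (origin centre of its underside), two uprights 10 mm thick, 34 mm wide at x = -40 and +40, 44 mm high over all; the handle lies in their 20 mm wide, 7 mm deep notches, its axis 45 mm above the bench. Between the uprights only the base is below the handle. Lift it straight up.
- chest: Dark lacquered box fixed to the bench, open-topped under its lid: 150 (x) x 220 (y) x 80 mm high, walls 8 mm. Origin at the centre of its underside; its -x side is the front and faces the robot more or less; +y is its left as the robot sees it.
- hinge (a point): Middle of the lid's hinge line, at the far upper edge of the box (box frame x = +75, z = 80 mm); the hinge line runs along the box's y.
- lip (a point): Middle of the lower front edge of the lid, turns with it. The lid is a flat plate 8 mm thick, 226 mm wide; its underside, 80 mm above the bench when shut, contains the hinge line and reaches 178 mm forward from it: the front 28 mm overhang the box as a lip, free below down to the bench. Axes: x from the front edge towards the hinge, z out of the lid's top.
- spot_left (a point): Left (box +y) test spot: centre, on the lid's upper face (88 mm above the bench), of a 24 mm round paper ring, 45 mm behind the lid's front edge and 65 mm left of its middle. Turns with the lid.
- spot_right (a point): Right (box -y) test spot: the same, 65 mm right of the lid's middle.
- lid (a joint): Opening angle of the lid in rad: 0 closed, growing as its front edge rises about the hinge; 45 degrees is 0.785, stop at 1.75. Lid 0.18 to 0.35 kg, hinge almost free of friction: it falls shut from any angle below about 1.5. It cannot go below 0, so it is firm to touch from above.
- dish: Bystander: white bowl 64 mm wide, 26 mm high, loose on the mixing slab.
- slab: Fixed marble mixing slab 160 x 120 x 14 mm (origin centre of underside), on the other side of the bench from the rest.
- sander: Bystander: loose cork sanding block 75 x 42 x 24 mm, lying in front of the box.
- puck: Bystander: loose black rubber puck, 52 mm wide, 18 mm high, lying in front of the box.
- brushpot: Bystander: loose blue ceramic cup, 80 mm wide, 100 mm high, left of the box.
- tin: Bystander: loose steel can, 80 mm wide, 90 mm high, right of the box.
- gourd: Bystander: loose small gourd, 80 mm wide, 130 mm high, far right.
- oil: Bystander: loose amber bottle, 52 mm wide, 130 mm high, far left.

How it is judged:
On the way, in this order (a step that is already met when the one before it is completed fails the run):
1. the ball of the held stylus touches the left test spot (distance between ball and spot_left below 0.014 m and horizontal distance between ball and spot_left below 0.01 m and contact force between stylus and lid above 0.2 N and contact force between the fingers and stylus above 1 N), for 0.1 s.
2. then the ball of the held stylus touches the right test spot (distance between ball and spot_right below 0.014 m and horizontal distance between ball and spot_right below 0.01 m and contact force between stylus and lid above 0.2 N and contact force between the fingers and stylus above 1 N), for 0.1 s.
3. the stylus holds the lid open at 45 degrees, give or take 7 (value of joint lid between 0.663 and 0.908 rad and contact force between stylus and lid above 0.15 N and contact force between the fingers and stylus above 1 N), for 0.3 s.
At the end, for the whole second after the job is handed in: The left, then the right spot was touched (ball within 10 mm of its centre, 0.2 N or more for 0.1 s); the lid stands still at 45 degrees, give or take 7, on the stylus (0.15 N or more), ball under the lid and over 120 mm up, handle over 100 mm up and still gripped (all of step 3 and velocity of joint lid between -0.05 and 0.05 rad/s and height (world z) of stylus above 0.1 m and height (world z) of ball above 0.12 m and z of ball in the frame of lip below 0 m); the arm keeps its last pose, push and grip.
It fails at once if the gripper or arm touches the box or its lid (contact force between any of the arm, the fingers and chest above 0.3 N).
It fails at once if the stylus presses on the box or lid with more than 20 N (contact force between stylus and chest above 20 N).
It fails at once if a bystander is shifted by more than 30 mm (distance of any of dish, sander, puck, brushpot, tin, gourd, oil from where it was at the start of the episode above 0.03 m).
It also fails if it takes over 54 s, if anything falls off the work surface, if the arm or the gripper's body presses on something with over 40 N, if the wrist force passes 120 N, or if a joint passes its speed limit or range.

## Working session

There is one attempt and no reset: what is moved stays moved. The work goes in short steps, Python scripts to look and compute and a shell command to move; the robot and the scene stay as the last step left them, time stands still between calls to the robot, and variables do not carry over. Pictures are saved under pics/ and viewed, at most 10 in all, crops included, and the job is handed in when it is done.

```bash
ls; mkdir -p pics; python3 - <<'E'
from plant import manip
import cv2
for n in ("scene","top"):
    im=manip.grab_frame(n); cv2.imwrite(f"pics/{n}0.png",im[:,:,::-1]); print(n,manip.camera_params(n))
print(manip.state())
E
```

```text
pics
plant.py
shift.py
scene {'intrinsics': array([[362.19198125,   0.        , 255.81129862],
       [  0.        , 362.19198125, 190.40573394],
       [  0.        ,   0.        ,   1.        ]]), 'xyz': array([ 1.40270521, -0.05405679,  0.85666556]), 'orientation': array([-0.2919289 ,  0.66677976,  0.6338583 , -0.26154525])}
top {'intrinsics': array([[492.869485  ,   0.        , 259.78706767],
       [  0.        , 492.869485  , 185.69414448],
       [  0.        ,   0.        ,   1.        ]]), 'xyz': array([0.32270206, 0.01919349, 1.54959207]), 'orientation': array([ 0.05477883, -0.69907265,  0.71061127, -0.05769171])}
{'time': 0.1, 'joint_pos': array([ 1.22497906e+00,  5.32872589e-02,  1.61418864e+00,  3.65946718e-06,
        1.47597827e+00, -1.18992330e-01]), 'joint_vel': array([-0.00157472, -0.00181554, -0.00345237, -0.00196425, -0.00194407,
        0.00013402]), 'joint_efforts': array([-1.19039379e-05, -3.94901776e+01, -3.71361959e+01, -1.67142039e-04,
        3.92503527e-03, -8.62339704e-06]), 'tool_pos': array([0.14035208, 0.60845122, 0.23016908]), 'tool_rot': array([-2.16143120e-04,  1.13169621e-01,  9.93575247e-01, -9.05315840e-04]), 'contact_force': array([-0.10098246, -0.63011887,  0.25831642]), 'ft_torque': array([ 0.06282858,  0.02292357, -0.01200619]), 'grasp_force': 0.0, 'gripper_width': 1.0008357609245637}
```

View pics/scene0.png

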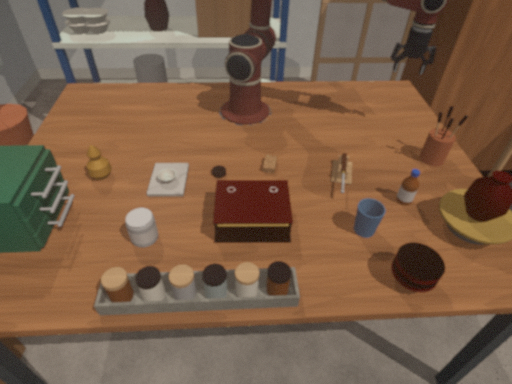

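View pics/top0.png

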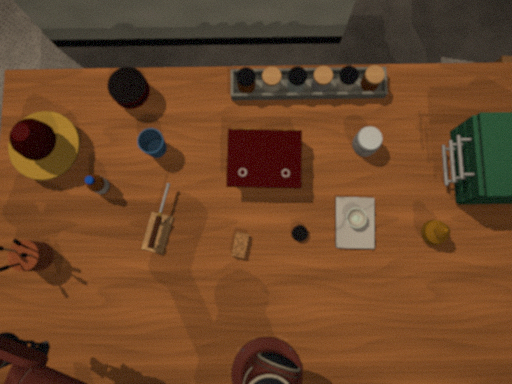

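The scene view looks back at the robot from the far side: red box at about (253,210), stylus and rest at (342,175). In the top view x is up and y is left: box (264,158) with rings at (243,173) and (285,174), stylus from (155,232) to (167,185), sander (241,245), puck (300,233). I'll enlarge the areas that matter.

```bash
cat > h.py <<'E'
import numpy as np, cv2
from scipy.spatial.transform import Rotation as R
from plant import manip
def cam(n):
    c=manip.camera_params(n); q=c["orientation"]
    return np.array(c["intrinsics"]),np.array(c["xyz"]),R.from_quat(np.r_[q[1:],q[0]]).as_matrix()
def ray(n,u,v):
    K,p,M=cam(n); d=M@np.linalg.inv(K)@[u,v,1]; return p,d/np.linalg.norm(d)
def plane(n,u,v,z):
    p,d=ray(n,u,v); return p+d*(z-p[2])/d[2]
def proj(n,X):
    K,p,M=cam(n); x=K@(M.T@(np.array(X)-p)); return x[:2]/x[2]
def tri(a,b):
    p,d=ray("top",*a); q,e=ray("scene",*b)
    s=np.linalg.lstsq(np.c_[d,-e],q-p,rcond=None)[0]
    A,B=p+d*s[0],q+e*s[1]; return (A+B)/2,np.linalg.norm(A-B)
E
python3 - <<'E'
import cv2,numpy as np
t=cv2.imread("pics/top0.png"); s=cv2.imread("pics/scene0.png")
c=lambda im,x,y,w,h,k:cv2.resize(im[y:y+h,x:x+w],None,fx=k,fy=k,interpolation=cv2.INTER_CUBIC)
a=c(t,135,175,50,85,7)      # 350x595
b=c(s,322,145,40,55,10)     # 400x550
o=np.zeros((595,790,3),np.uint8); o[:595,:350]=a; o[:550,380:780]=b
cv2.imwrite("pics/crop1.png",np.clip(o*1.3,0,255).astype(np.uint8))
E
```

```text
(no output)
```

View pics/crop1.png

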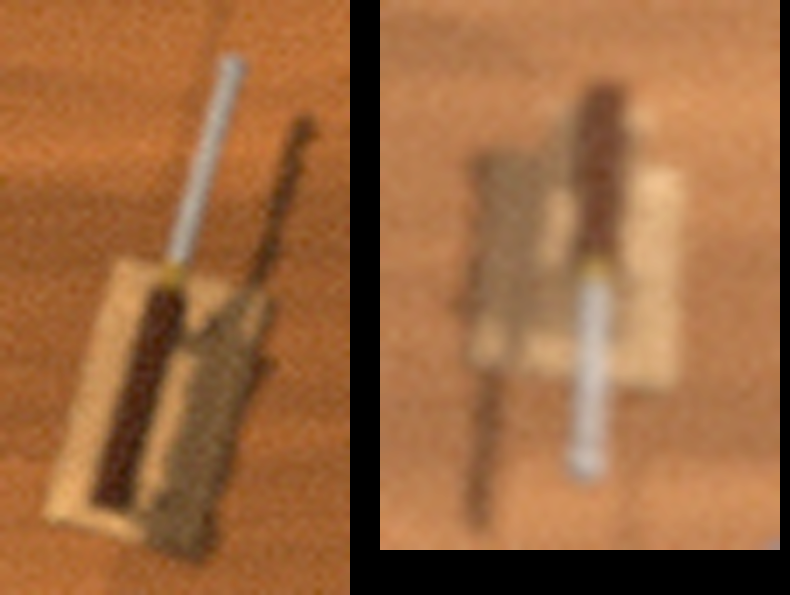

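The left crop (top view) shows the handle from (151,246) to (159,216) and the ball at (168,184). The right crop (scene view) shows the handle from (344,153) to (343,171) and the ball at (342,191). I'll triangulate these, the rings and the lid.

```bash
python3 - <<'E'
from h import *
np.set_printoptions(precision=4,suppress=True)
t=cv2.imread("pics/top0.png"); s=cv2.imread("pics/scene0.png")
for n,a,b in (("ball",(167.9,184.0),(342.25,191.05)),("front",(158.6,215.6),(343.25,170.75)),("rear",(150.6,246.4),(344.15,152.95))):
    print(n,*tri(a,b))
# rings
def rings(im,x0,y0,x1,y1):
    c=im[y0:y1,x0:x1].astype(int); m=(c[:,:,1]>90).astype(np.uint8)
    n,l,st,ce=cv2.connectedComponentsWithStats(cv2.morphologyEx(m,cv2.MORPH_CLOSE,np.ones((5,5),np.uint8)))
    return [(st[i,4],(ce[i]+[x0,y0]).round(2)) for i in range(1,n) if st[i,4]>15]
T=rings(t,230,162,300,184); S=rings(s,216,182,290,198); print(T,S)
T=[x[1] for x in T]; S=[x[1] for x in S]
T.sort(key=lambda p:p[0]); S.sort(key=lambda p:-p[0])
for a,b in zip(T,S): print("spot",*tri(a,b), plane("top",*a,.088))
# lid outline in top
h=cv2.cvtColor(t,cv2.COLOR_BGR2HSV); m=np.zeros(t.shape[:2],np.uint8)
r=t[:,:,2].astype(int)-t[:,:,1]; m[120:200,215:315]=((r>25)&(t[:,:,1]<50))[120:200,215:315]
m=cv2.morphologyEx(m,cv2.MORPH_CLOSE,np.ones((9,9),np.uint8))
cn=max(cv2.findContours(m,0,2)[0],key=cv2.contourArea); rc=cv2.minAreaRect(cn); print(rc)
for p in cv2.boxPoints(rc): print("lid",p,plane("top",*p,.088))
def blob(mask,x0,y0,x1,y1,z):
    c=mask[y0:y1,x0:x1].astype(np.uint8); ys,xs=np.nonzero(c); r=cv2.minAreaRect(np.c_[xs,ys].astype(np.float32)); 
    print(r, plane("top",r[0][0]+x0,r[0][1]+y0,z))
blob(t.max(2)<45,288,222,314,246,.018)
blob((t[:,:,1]>105),230,230,252,262,.024)
E
```

```text
ball [0.5741 0.2947 0.0451] 0.0004384392877818287
front [0.4762 0.3212 0.0471] 0.001086229934580716
rear [0.3832 0.3443 0.0512] 0.0016112896912630938
[(np.int32(52), array([242.29, 171.71])), (np.int32(51), array([285.35, 172.67]))] [(np.int32(37), array([230.84, 189.  ])), (np.int32(43), array([272.93, 189.  ]))]
spot [0.6009 0.0632 0.0881] 0.00017365598316625627 [0.6009 0.0633 0.088 ]
spot [ 0.5959 -0.0664  0.088 ] 0.00032654815482146816 [ 0.5959 -0.0666  0.088 ]
((269.5, 164.0), (70.0, 87.0), 90.0)
lid [226. 129.] [0.7347 0.1116 0.088 ]
lid [313. 129.] [ 0.7305 -0.1546  0.088 ]
lid [313. 199.] [ 0.5145 -0.1473  0.088 ]
lid [226. 199.] [0.5187 0.1129 0.088 ]
((11.750001907348633, 11.250000953674316), (14.142135620117188, 13.435027122497559), 45.0) [ 0.4173 -0.1106  0.018 ]
((9.500000953674316, 14.0), (14.849242210388184, 10.60660171508789), 45.0) [0.387  0.0763 0.024 ]
```

Measurements agree with the text: ball height 45 mm, rings at 88 mm and 130 mm apart, ray gaps below 2 mm. Handle middle is at (0.429, 0.333) with yaw -0.254. Box yaw is -0.038, lip (0.553, 0.000), hinge (0.731, -0.007). Next I'll write a helper for the tool-axis distances.

```bash
cat >> h.py <<'E'
def rot(yaw,p):   # stylus yaw, pitch (ball down +) -> tool rotation
    x=-np.array([np.cos(yaw)*np.cos(p),np.sin(yaw)*np.cos(p),-np.sin(p)]); y=np.array([-np.sin(yaw),np.cos(yaw),0])
    return np.c_[x,y,np.cross(x,y)]
def plan(tcp,yaw,p):   # turn first, then shift in turned axes
    s=manip.state(); q=s["tool_rot"]; M=R.from_quat(np.r_[q[1:],q[0]]).as_matrix(); T=rot(yaw,p)
    print("turn",R.from_matrix(M.T@T).as_rotvec().round(4),"shift",(T.T@(np.array(tcp)-s["tool_pos"])).round(4),
      "F",s["contact_force"].round(2),"w",round(s["gripper_width"],3),"g",round(s["grasp_force"],1),"t",s["time"])
def ballplan(ball,yaw,p,off=(.150,0,0.)):  # off: ball in stylus-aligned frame from grasp point (-toolx, tooly, up)
    T=rot(yaw,p); g=np.array(ball)-T@np.array([-off[0],off[1],-off[2]]); plan(g+.019*T[:,2],yaw,p)
E
python3 -c "
from h import *
plan([.4293,.3326,.12],-.254,0)"
```

```text
turn [-0.0019 -0.0002  0.0272] shift [-0.349  -0.1944  0.1102] F [-0.1  -0.63  0.26] w 1.001 g 0.0 t 0.1
```

The rows are not in the units I measure in: shifts go in shares of 62.5 mm and turns go in shares of 2 pi rad. I convert before sending: -0.05 m is -0.8, -0.028 m is -0.448, 0.027 rad is 0.0043.

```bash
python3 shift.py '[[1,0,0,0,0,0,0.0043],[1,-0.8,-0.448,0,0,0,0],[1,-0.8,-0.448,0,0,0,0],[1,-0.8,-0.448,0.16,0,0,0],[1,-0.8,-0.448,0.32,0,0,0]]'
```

```text
refused: ROWS must be one flat list, 7 numbers to a row, no inner brackets. Nothing was moved.
```

Refused on format, not on reach. It needs one flat list, 7 numbers to a row, no inner brackets.

```bash
python3 shift.py '[1,0,0,0,0,0,0.0043,1,-0.8,-0.448,0,0,0,0,1,-0.8,-0.448,0,0,0,0,1,-0.8,-0.448,0.16,0,0,0,1,-0.8,-0.448,0.32,0,0,0]'; python3 shift.py '[1,-0.8,-0.448,0.48,0,0,0,1,-0.8,-0.448,0.48,0,0,0,1,-0.784,-0.416,0.32,0,0,0,1,0,0,0,0,0,0,1,0,0,0,0,0,0]'; python3 -c "
from h import *
plan([.4293,.3326,.026],-.254,0)"
```

```text
time: 0.72
tool_pos: [0.3075, 0.4495, 0.2022]
tool_rot: [0.001, 0.127, 0.992, 0.001]
contact_force: [-0.1, 1.7, 0.3]
gripper_width: 1.001
grasp_force: 0.0
time: 1.35
tool_pos: [0.4268, 0.3365, 0.1236]
tool_rot: [-0.0, 0.127, 0.992, 0.0]
contact_force: [-0.5, 0.4, 0.2]
gripper_width: 0.999
grasp_force: 0.0
turn [ 0.0004 -0.0003 -0.0007] shift [-0.0034 -0.0031  0.0976] F [-0.55  0.42  0.22] w 0.999 g 0.0 t 1.35
```

Scaled: 0.03 m is 0.48, 0.02 m is 0.32.

```bash
python3 shift.py '[1,-0.056,-0.048,0.48,0,0,0,1,0,0,0.48,0,0,0,1,0,0,0.32,0,0,0,1,0,0,0,0,0,0,1,0,0,0,0,0,0]'; python3 - <<'E'
from h import *
plan([.4293,.3326,.026],-.254,0)
im=manip.grab_frame("top"); b=manip.grab_frame("scene")
c=lambda im,x,y,w,h,k:cv2.resize(im[y:y+h,x:x+w],None,fx=k,fy=k,interpolation=cv2.INTER_CUBIC)
o=np.zeros((600,800,3),np.uint8); a=c(im,125,175,60,85,7); o[:a.shape[0],:a.shape[1]]=a; b=c(b,315,135,50,70,7); o[:b.shape[0],440:440+b.shape[1]]=b
cv2.imwrite("pics/pre.png",o[:,:,::-1])
E
```

```text
time: 1.98
tool_pos: [0.4301, 0.3334, 0.0447]
tool_rot: [0.001, 0.126, 0.992, 0.001]
contact_force: [-0.5, 0.7, 0.3]
gripper_width: 1.0
grasp_force: 0.0
turn [0.0015 0.0015 0.0009] shift [ 0.0006 -0.001   0.0187] F [-0.47  0.69  0.25] w 1.0 g 0.0 t 1.975
```

View pics/pre.png

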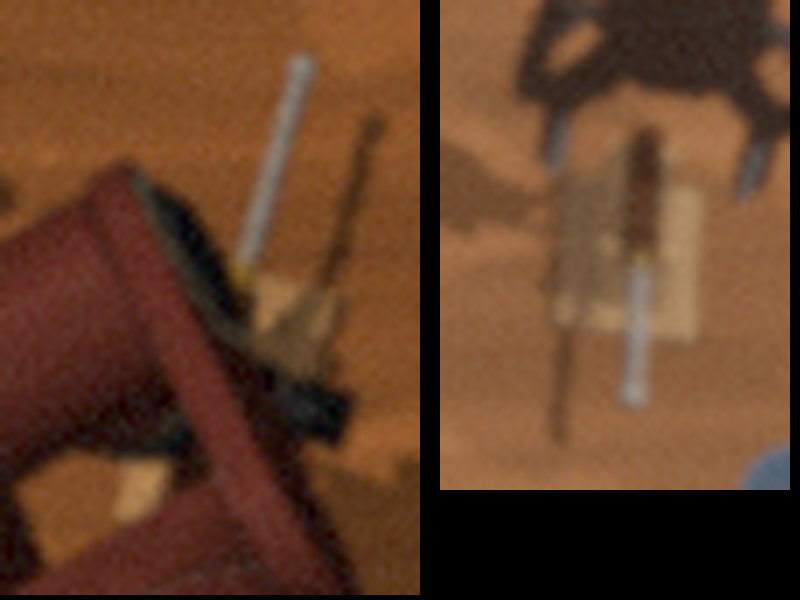

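In the right half (scene view) the handle lies midway between the open fingers and the ball is undisturbed at (342,191). I'll go down the last 19 mm and close.

Scaled: 0.019 m is 0.304, -0.001 m is -0.016.

```bash
python3 shift.py '[1,0,0,0.304,0,0,0,1,0,-0.016,0,0,0,0,0,0,0,0,0,0,0,0,0,0,0,0,0,0,0,0,0,0,0,0,0]'; python3 shift.py '[0,0,0,0,0,0,0,0,0,0,0,0,0,0,0,0,0,0,0,0,0,0,0,0,0,0,0,0,0,0,0,0,0,0,0]'
```

```text
time: 2.7
tool_pos: [0.4295, 0.3316, 0.0247]
tool_rot: [0.0, 0.127, 0.992, 0.0]
contact_force: [-0.8, 0.0, 0.4]
gripper_width: 0.38
grasp_force: 0.0
time: 3.32
tool_pos: [0.4297, 0.332, 0.0248]
tool_rot: [0.0, 0.127, 0.992, 0.001]
contact_force: [1.1, 2.8, 2.5]
gripper_width: 0.175
grasp_force: 58.9
```

Gripped: opening 0.175, which is about 15 mm, at 59 N. I'll lift it straight up.

Scaled: -0.05 m is -0.8, -0.04 m is -0.64.

```bash
python3 shift.py '[0,0,0,-0.32,0,0,0,0,0,0,-0.64,0,0,0,0,0,0,-0.8,0,0,0,0,0,0,-0.8,0,0,0,0,0,0,0,0,0,0]'; python3 - <<'E'
from h import *
s=np.array([[.6009,.0632,.088],[.5959,-.0664,.088]])
ballplan([.6009-.0,.0632,.160],-.04,.26)
a=manip.grab_frame("top"); b=manip.grab_frame("scene"); 
cv2.imwrite("pics/l_t.png",a[:,:,::-1]);cv2.imwrite("pics/l_s.png",b[:,:,::-1])
st=manip.state(); q=st["tool_rot"]; M=R.from_quat(np.r_[q[1:],q[0]]).as_matrix()
g=st["tool_pos"]-.019*M[:,2]; e=g-M[:,0]*.15; print("ball expected",e,proj("top",e),proj("scene",e))
c=lambda im,p,k=8:cv2.resize(im[int(p[1])-25:int(p[1])+25,int(p[0])-24:int(p[0])+24],None,fx=k,fy=k,interpolation=cv2.INTER_CUBIC)
cv2.imwrite("pics/lift.png",np.hstack([c(a,proj("top",e)),c(b,proj("scene",e))])[:,:,::-1])
E
```

```text
time: 3.95
tool_pos: [0.4313, 0.3323, 0.1892]
tool_rot: [0.003, 0.126, 0.992, 0.002]
contact_force: [-0.9, -0.3, -0.2]
gripper_width: 0.177
grasp_force: 60.7
turn [ 0.0319  0.2657 -0.2119] shift [-0.0316 -0.2622  0.0009] F [-0.95 -0.26 -0.21] w 0.177 g 60.7 t 3.95
ball expected [0.57395791 0.2932892  0.20250895] [158.2114826  174.86949314] [351.79730454 152.64556357]
```

View pics/lift.png

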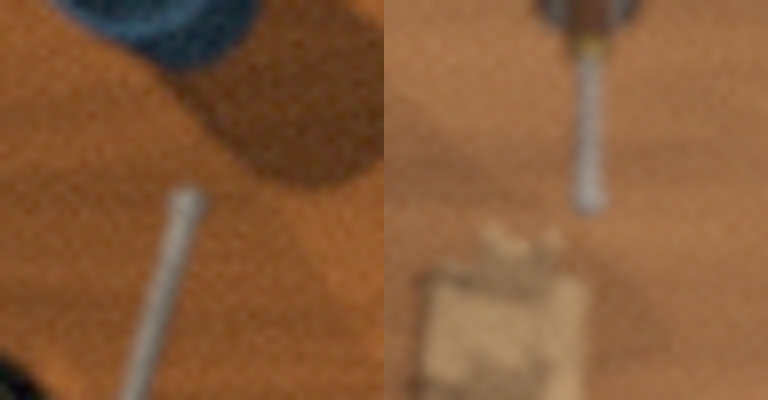

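The stylus is up with the ball at top (157.1,173.3) and scene (352.2,151.9), 1 to 2 px from where I expected it. I'll triangulate the held ball.

```bash
python3 - <<'E'
from h import *
b,g=tri((157.06,173.3),(352.2,151.9)); print(b,g)
st=manip.state(); q=st["tool_rot"]; M=R.from_quat(np.r_[q[1:],q[0]]).as_matrix()
d=M.T@(b-st["tool_pos"]+.019*M[:,2]); print("off(-x,y,up)",-d[0],d[1],-d[2])
E
```

```text
[0.57707492 0.29406821 0.20780844] 0.0028036820535924305
off(-x,y,up) 0.15281785145925983 0.001528751039581087 0.005303749880431723
```

Scaled: -0.05 m is -0.8, -0.04 m is -0.64, 0.133 rad is 0.0212.

```bash
python3 shift.py '[0,0,-0.48,0,0,0.0212,-0.0169,0,0,-0.64,0,0,0.0212,-0.0169,0,-0.08,-0.8,0,0,0,0,0,-0.16,-0.8,0,0,0,0,0,-0.16,-0.8,0,0,0,0]'; python3 shift.py '[0,-0.08,-0.64,0,0,0,0,0,0,0,0,0,0,0,0,0,0,0,0,0,0]'; python3 - <<'E'
from h import *
ballplan([.6009,.0632,.130],-.04,.26,(.152,.001,.003))
E
```

```text
time: 4.68
tool_pos: [0.4314, 0.1104, 0.1703]
tool_rot: [-0.134, 0.02, 0.991, 0.016]
contact_force: [0.7, 0.2, -0.2]
gripper_width: 0.181
grasp_force: 60.6
time: 5.05
tool_pos: [0.4352, 0.0724, 0.1692]
tool_rot: [-0.133, 0.02, 0.991, 0.017]
contact_force: [0.3, 0.5, -0.8]
gripper_width: 0.177
grasp_force: 60.6
turn [ 0.0284 -0.0077  0.0029] shift [-0.0185 -0.0035  0.0172] F [ 0.34  0.5  -0.76] w 0.177 g 60.6 t 5.05
```

Scaled: -0.018 m is -0.288, 0.017 m is 0.272, 0.028 rad is 0.0045.

```bash
python3 shift.py '[0,-0.288,-0.048,0.272,0.0045,-0.0013,0.0005,0,0,0,0,0,0,0,0,0,0,0,0,0,0]'; python3 - <<'E'
from h import *
ballplan([.6009,.0632,.130],-.04,.26,(.152,.001,.003))
a=manip.grab_frame("top"); b=manip.grab_frame("scene")
for n,p in (("top",proj("top",[.6009,.0632,.13])),("scene",proj("scene",[.6009,.0632,.13]))): print(n,p)
c=lambda im,p,k=8:cv2.resize(im[int(p[1])-25:int(p[1])+25,int(p[0])-24:int(p[0])+24],None,fx=k,fy=k,interpolation=cv2.INTER_CUBIC)
cv2.imwrite("pics/left.png",np.hstack([c(a,(242,171)),c(b,(273,178))])[:,:,::-1])
E
```

```text
time: 5.42
tool_pos: [0.4487, 0.0699, 0.1497]
tool_rot: [-0.128, 0.019, 0.992, 0.003]
contact_force: [-0.4, 0.8, 0.6]
gripper_width: 0.171
grasp_force: 60.6
turn [0.0001 0.0029 0.0015] shift [-0.0003 -0.0016  0.0019] F [-0.41  0.79  0.57] w 0.171 g 60.6 t 5.425
top [241.85076592 169.04811072]
scene [273.72151126 178.89420508]
```

View pics/left.png

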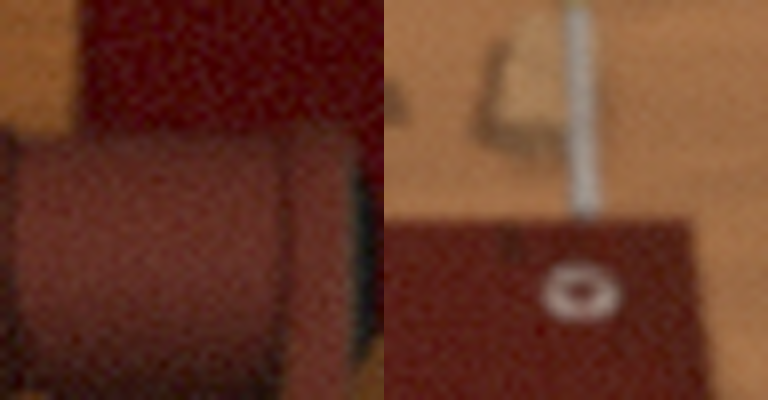

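The arm hides the top view, but in the scene view the ball at (273.9,178.6) is within 0.4 px of its predicted place straight above the left ring. I'll lower it.

```bash
python3 - <<'E'
from h import *
ballplan([.6009,.0632,.099],-.04,.26,(.152,.001,.003))
print(rot(-.04,.26).T@[0,0,-.001])
E
```

```text
turn [0.0001 0.0046 0.0009] shift [-0.008  -0.0013  0.0326] F [-0.66 -0.18 -0.57] w 0.176 g 60.6 t 5.525
[-0.00025708  0.          0.00096639]
```

Scaled: 0.016 m is 0.256, -0.004 m is -0.064, 0.004 rad is 0.0006.

```bash
python3 shift.py '[0,-0.064,-0.016,0.256,0,0.0006,0,0,-0.064,0,0.256,0,0,0,0,0,0,0,0,0,0,0,0,0,0,0,0,0]'; python3 shift.py '[0,-0.008,0,0.032,0,0,0,0,0,0,0,0,0,0]'; python3 shift.py '[0,-0.008,0,0.032,0,0,0,0,0,0,0,0,0,0]'; python3 -c "
from h import *
ballplan([.6009,.0632,.094],-.04,.26,(.152,.001,.003))"
```

```text
time: 6.02
tool_pos: [0.4485, 0.0681, 0.1165]
tool_rot: [-0.13, 0.02, 0.991, 0.003]
contact_force: [0.2, 0.7, 0.2]
gripper_width: 0.177
grasp_force: 60.6
time: 6.28
tool_pos: [0.4489, 0.0681, 0.115]
tool_rot: [-0.129, 0.02, 0.991, 0.003]
contact_force: [-0.0, -0.1, -0.9]
gripper_width: 0.175
grasp_force: 60.6
time: 6.52
tool_pos: [0.4485, 0.0681, 0.1125]
tool_rot: [-0.13, 0.02, 0.991, 0.003]
contact_force: [-0.1, 0.8, -1.6]
gripper_width: 0.176
grasp_force: 60.6
turn [ 0.0001 -0.0001  0.    ] shift [-0.0001  0.0002  0.0007] F [-0.14  0.81 -1.6 ] w 0.176 g 60.6 t 6.525
```

Scaled: 0.002 m is 0.032, -0.0005 m is -0.008.

```bash
for i in 1; do python3 shift.py '[0,-0.008,0,0.032,0,0,0,0,0,0,0,0,0,0,0,0,0,0,0,0,0]'; done; python3 shift.py '[0,-0.008,0,0.032,0,0,0,0,0,0,0,0,0,0,0,0,0,0,0,0,0]'
```

```text
time: 6.9
tool_pos: [0.4488, 0.0681, 0.1109]
tool_rot: [-0.129, 0.02, 0.991, 0.003]
contact_force: [-0.6, 0.0, 1.4]
gripper_width: 0.172
grasp_force: 60.8
time: 7.28
tool_pos: [0.4488, 0.0682, 0.1089]
tool_rot: [-0.129, 0.02, 0.991, 0.003]
contact_force: [-2.2, 1.0, 4.8]
gripper_width: 0.179
grasp_force: 61.2
```

```bash
python3 - <<'E'
from h import *
b=manip.grab_frame("scene"); print(proj("scene",[.6009,.0632,.094]))
cv2.imwrite("pics/touch.png",cv2.resize(b[165:215,249:297],None,fx=8,fy=8,interpolation=cv2.INTER_CUBIC)[:,:,::-1])
print(manip.state()["contact_force"])
ballplan([.6009,.0632,.135],-.04,.26,(.152,.001,.0036))
E
```

```text
[273.06982362 187.60899227]
[-2.8346051   0.65082627  4.75322434]
turn [0.     0.0005 0.0001] shift [ 0.0116  0.0002 -0.0418] F [-2.83  0.65  4.75] w 0.177 g 61.2 t 7.325
```

View pics/touch.png

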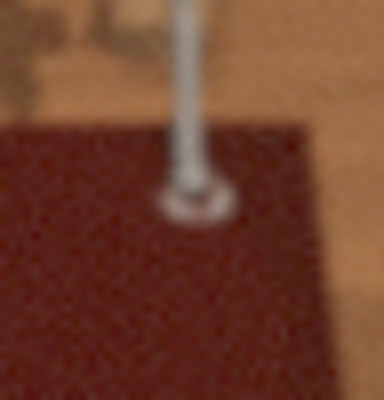

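The ball sits inside the left ring, at (272.5,187) against a predicted (273.1,187.6), with about 5 N. I'll lift and cross to the right ring.

Scaled: -0.045 m is -0.72, -0.04 m is -0.64.

```bash
python3 shift.py '[0,0.096,0,-0.336,0,0,0,0,0.096,0,-0.336,0,0,0,0,0,-0.72,0,0,0,0,0,0,-0.72,0,0,0,0,0,0,-0.64,0,0,0,0]'; python3 shift.py '[0,0,0,0,0,0,0,0,0,0,0,0,0,0]';python3 -c "
from h import *
ballplan([.5959,-.0664,.100],-.04,.26,(.152,.001,.0036))"
```

```text
time: 7.95
tool_pos: [0.442, -0.063, 0.1513]
tool_rot: [-0.13, 0.02, 0.991, 0.003]
contact_force: [0.3, -0.0, -0.9]
gripper_width: 0.176
grasp_force: 60.6
time: 8.2
tool_pos: [0.4422, -0.0613, 0.1514]
tool_rot: [-0.13, 0.02, 0.991, 0.003]
contact_force: [-0.8, -0.8, -0.3]
gripper_width: 0.179
grasp_force: 60.6
turn [ 0.0009 -0.001  -0.    ] shift [-0.0098  0.0001  0.0328] F [-0.81 -0.78 -0.27] w 0.179 g 60.6 t 8.2
```

Scaled: 0.017 m is 0.272, 0.016 m is 0.256.

```bash
python3 shift.py '[0,-0.08,0,0.256,0,0,0,0,-0.08,0,0.272,0,0,0,0,0,0,0,0,0,0,0,-0.008,0,0.032,0,0,0,0,-0.008,0,0.032,0,0,0]'; python3 shift.py '[0,-0.008,0,0.032,0,0,0,0,0,0,0,0,0,0,0,0,0,0,0,0,0]';  python3 shift.py '[0,-0.008,0,0.032,0,0,0,0,0,0,0,0,0,0,0,0,0,0,0,0,0]'
```

```text
time: 8.82
tool_pos: [0.4441, -0.0618, 0.114]
tool_rot: [-0.129, 0.02, 0.991, 0.002]
contact_force: [0.2, 0.0, -0.9]
gripper_width: 0.177
grasp_force: 60.6
time: 9.2
tool_pos: [0.4439, -0.0619, 0.1118]
tool_rot: [-0.129, 0.02, 0.991, 0.003]
contact_force: [-0.7, -0.2, 0.2]
gripper_width: 0.177
grasp_force: 60.6
time: 9.57
tool_pos: [0.4438, -0.0619, 0.1098]
tool_rot: [-0.129, 0.02, 0.991, 0.003]
contact_force: [-1.8, -0.6, 3.2]
gripper_width: 0.179
grasp_force: 61.0
```

Scaled: 0.001 m is 0.016.

```bash
python3 shift.py '[0,0,0,0.016,0,0,0,0,0,0,0,0,0,0]'; python3 - <<'E'
from h import *
b=manip.grab_frame("scene"); print(proj("scene",[.5959,-.0664,.094]))
cv2.imwrite("pics/touch2.png",cv2.resize(b[165:215,207:255],None,fx=8,fy=8,interpolation=cv2.INTER_CUBIC)[:,:,::-1])
E
```

```text
time: 9.82
tool_pos: [0.4435, -0.0618, 0.1088]
tool_rot: [-0.129, 0.02, 0.991, 0.003]
contact_force: [-3.0, -0.4, 4.5]
gripper_width: 0.178
grasp_force: 61.2
[230.73820917 187.56875913]
```

View pics/touch2.png

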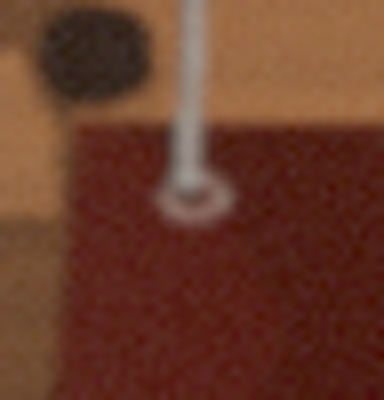

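The ball is in the right ring, at (229.9,187.3) against a predicted (230.7,187.6). I'll lift off, back away, level the stylus and go below the lip.

Scaled: 0.035 m is 0.56, 0.03 m is 0.48.

```bash
python3 shift.py '[0,0.112,0,-0.4,0,0,0,0,0.112,0,-0.4,0,0,0,0,0.56,0.48,0,0,0,0,0,0.56,0.48,0,0,0,0,0,0,0,0,0,0,0]'; python3 -c "
from h import *
ballplan([.530,.001,.130],-.04,.0,(.152,.001,.0036))"
```

```text
time: 10.5
tool_pos: [0.3762, 0.0022, 0.178]
tool_rot: [-0.129, 0.019, 0.991, 0.003]
contact_force: [0.5, -0.2, -0.9]
gripper_width: 0.177
grasp_force: 60.6
turn [ 2.000e-04 -2.595e-01  2.400e-03] shift [-0.0018  0.0039  0.0706] F [ 0.46 -0.24 -0.89] w 0.177 g 60.6 t 10.5
```

Scaled: 0.03 m is 0.48, 0.004 m is 0.064, -0.13 rad is -0.0207.

```bash
python3 shift.py '[0,0,0,0,0,-0.0207,0,0,0,0,0,0,-0.0207,0.0003,0,0,0.064,0.48,0,0,0,0,0,0,0.48,0,0,0,0,0,0,0,0,0,0]'; python3 -c "
from h import *
ballplan([.530,.001,.062],-.04,.0,(.152,.001,.0036))"
```

```text
time: 11.12
tool_pos: [0.3756, 0.005, 0.1153]
tool_rot: [-0.003, 0.021, 1.0, 0.0]
contact_force: [0.2, -0.6, -1.1]
gripper_width: 0.182
grasp_force: 60.6
turn [ 0.0008 -0.0065 -0.0023] shift [-0.0025  0.0011  0.0759] F [ 0.2  -0.61 -1.08] w 0.182 g 60.6 t 11.125
```

Scaled: 0.03 m is 0.48, 0.015 m is 0.24, -0.006 rad is -0.001.

```bash
python3 shift.py '[0,-0.032,0.016,0.48,0,-0.001,0,0,0,0,0.48,0,0,0,0,0,0,0.24,0,0,0,0,0,0,0,0,0,0,0,0,0,0,0,0,0]'; python3 - <<'E'
from h import *
ballplan([.5674,-.0004,.062],-.04,.0,(.152,.001,.0036))
a=manip.grab_frame("scene"); b=manip.grab_frame("top")
print(proj("top",[.53,.001,.062]))
k=3;cv2.imwrite("pics/lip.png",np.hstack([cv2.resize(x,None,fx=k,fy=k,interpolation=cv2.INTER_CUBIC) for x in (b[130:260,200:330],a[140:270,200:330])])[:,:,::-1])
E
```

```text
time: 11.75
tool_pos: [0.3812, 0.0056, 0.0448]
tool_rot: [0.004, 0.021, 1.0, -0.0]
contact_force: [0.6, 0.7, 0.6]
gripper_width: 0.176
grasp_force: 60.6
turn [-0.0004  0.0082 -0.002 ] shift [-0.0343  0.0005  0.0054] F [0.61 0.7  0.58] w 0.176 g 60.6 t 11.75
[263.25724721 195.85746873]
```

View pics/lip.png

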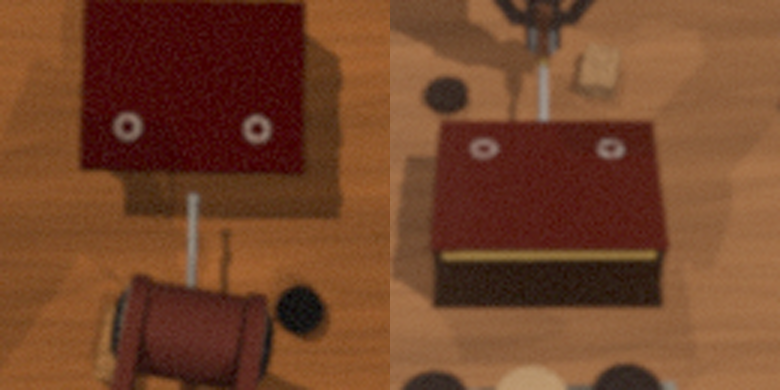

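Top view: the ball at (264,195.4) matches the prediction (263.3,195.9). It is clear in front of the lip, midway across the lid. I'll go forward under it.

Scaled: -0.017 m is -0.272, 0.003 m is 0.048, 0.006 rad is 0.001.

```bash
python3 shift.py '[0,0,0,0.048,0,0.001,0,0,-0.272,0,0,0,0,0,0,-0.272,0,0,0,0,0,0,0,0,0,0,0,0]'; python3 - <<'E'
from h import *
ballplan([.5674,-.0004,.074],-.04,.0,(.152,.001,.0036))
# arc of the ball at lid angle th, r=.164, 6 mm below: forward/up shifts from th=0
for th in np.radians([0,5,10,15,20,25,30,35,40,45,46]):
    print(round(np.degrees(th)),"fwd %.4f up %.4f"%(.164*(1-np.cos(th))-.006*np.sin(th),.164*np.sin(th)-.006*(np.cos(th)-1)))
E
```

```text
time: 12.35
tool_pos: [0.4148, 0.0042, 0.0409]
tool_rot: [0.0, 0.021, 1.0, -0.0]
contact_force: [-0.2, -1.0, 0.3]
gripper_width: 0.177
grasp_force: 60.6
turn [-0.0002  0.0004 -0.0018] shift [-0.0006  0.0005 -0.0105] F [-0.23 -1.    0.28] w 0.177 g 60.6 t 12.35
0 fwd 0.0000 up 0.0000
5 fwd 0.0001 up 0.0143
10 fwd 0.0014 up 0.0286
15 fwd 0.0040 up 0.0427
20 fwd 0.0078 up 0.0565
25 fwd 0.0128 up 0.0699
30 fwd 0.0190 up 0.0828
35 fwd 0.0262 up 0.0952
40 fwd 0.0345 up 0.1068
45 fwd 0.0438 up 0.1177
46 fwd 0.0458 up 0.1198
```

Scaled: -0.005 m is -0.08, -0.004 m is -0.064.

```bash
python3 shift.py '[0,0,0,-0.08,0,0,0,0,0,0,-0.08,0,0,0,0,0,0,-0.064,0,0,0,0,0,0,-0.064,0,0,0,0,0,0,0,0,0,0]'; python3 shift.py '[0,0,0,-0.096,0,0,0,0,-0.008,0,-0.112,0,0,0,0,-0.008,0,-0.112,0,0,0,0,0,0,0,0,0,0]'; python3 -c "
from h import *
ballplan([.5674+.004,-.0006,.074+.0427],-.04,.0,(.152,.001,.0036))"
```

```text
time: 12.98
tool_pos: [0.4139, 0.0044, 0.0586]
tool_rot: [0.0, 0.021, 1.0, -0.0]
contact_force: [1.2, -0.0, -2.2]
gripper_width: 0.177
grasp_force: 60.4
time: 13.48
tool_pos: [0.4157, 0.0042, 0.0794]
tool_rot: [0.001, 0.021, 1.0, -0.0]
contact_force: [1.2, -0.7, -1.4]
gripper_width: 0.175
grasp_force: 60.4
turn [-0.0003  0.0018 -0.0019] shift [-0.0038  0.0004 -0.0147] F [ 1.16 -0.73 -1.42] w 0.175 g 60.4 t 13.475
```

Scaled: -0.007 m is -0.112, -0.0025 m is -0.04.

```bash
python3 shift.py '[0,-0.024,0,-0.112,0,0,0,0,-0.032,0,-0.112,0,0,0,0,-0.032,0,-0.112,0,0,0,0,-0.032,0,-0.112,0,0,0,0,-0.04,0,-0.112,0,0,0]'; python3 shift.py '[0,-0.04,0,-0.112,0,0,0,0,-0.048,0,-0.104,0,0,0,0,-0.048,0,-0.104,0,0,0,0,0,0,0,0,0,0]'; python3 - <<'E'
from h import *
for d in (30,45):
    th=np.radians(d); f=.164*(1-np.cos(th))-.006*np.sin(th); u=.164*np.sin(th)-.006*(np.cos(th)-1)
    ballplan([.5674+f,-.0004-.0385*f,.074+u],-.04,.0,(.152,.001,.0036))
E
```

```text
time: 14.1
tool_pos: [0.4252, 0.0039, 0.114]
tool_rot: [0.0, 0.021, 1.0, -0.0]
contact_force: [-1.5, -0.1, -2.1]
gripper_width: 0.175
grasp_force: 60.4
time: 14.6
tool_pos: [0.434, 0.0034, 0.1342]
tool_rot: [0.001, 0.021, 1.0, -0.0]
contact_force: [-0.2, 1.0, -1.5]
gripper_width: 0.179
grasp_force: 60.5
turn [-0.0003  0.0011 -0.002 ] shift [-0.0004  0.0005  0.    ] F [-0.22  0.96 -1.53] w 0.179 g 60.5 t 14.6
turn [-0.0003  0.0011 -0.002 ] shift [-0.0252  0.0006 -0.0349] F [-0.22  0.96 -1.53] w 0.179 g 60.5 t 14.6
```

Scaled: -0.006 m is -0.096, -0.005 m is -0.08.

```bash
python3 shift.py '[0,-0.056,0,-0.096,0,0,0,0,-0.064,0,-0.096,0,0,0,0,-0.064,0,-0.096,0,0,0,0,-0.064,0,-0.096,0,0,0,0,-0.072,0,-0.08,0,0,0]'; python3 shift.py '[0,-0.08,0,-0.088,0,0,0,0,0,0,0,0,0,0,0,0,0,0,0,0,0,0,0,0,0,0,0,0,0,0,0,0,0,0,0]'; python3 - <<'E'
from h import *
th=np.radians(45); f=.164*(1-np.cos(th))-.006*np.sin(th); u=.164*np.sin(th)-.006*(np.cos(th)-1)
ballplan([.5674+f,-.0004-.0385*f,.074+u],-.04,.0,(.152,.001,.0036))
a=manip.grab_frame("scene")
x=np.array([.99926,-.0385,0]);y=np.array([.0385,.99926,0]);h=np.array([.7313,-.0067,.08])
for d in (40,45,50):   # expected front top edge corners, scene pixels
    t=np.radians(d); e=h+.178*(-np.cos(t)*x+np.sin(t)*np.array([0,0,1]))+.008*(np.sin(t)*x+np.cos(t)*np.array([0,0,1]))
    print(d,[proj("scene",e+s*y).round(1) for s in (-.113,.113)])
cv2.imwrite("pics/open.png",cv2.resize(a[100:250,180:330],None,fx=4,fy=4,interpolation=cv2.INTER_CUBIC)[:,:,::-1])
E
```

```text
time: 15.22
tool_pos: [0.4539, 0.0027, 0.163]
tool_rot: [0.0, 0.021, 1.0, -0.0]
contact_force: [-0.2, 0.8, -1.3]
gripper_width: 0.176
grasp_force: 60.5
time: 15.85
tool_pos: [0.4582, 0.0025, 0.1677]
tool_rot: [-0.0, 0.021, 1.0, -0.0]
contact_force: [-0.3, -0.7, -0.8]
gripper_width: 0.173
grasp_force: 60.5
turn [-0.     -0.0004 -0.002 ] shift [-0.0011  0.0005 -0.0014] F [-0.29 -0.73 -0.84] w 0.173 g 60.5 t 15.85
40 [array([212.8, 160.8]), array([291.9, 161. ])]
45 [array([212.3, 160.2]), array([292.6, 160.5])]
50 [array([211.8, 160.2]), array([293.4, 160.4])]
```

View pics/open.png

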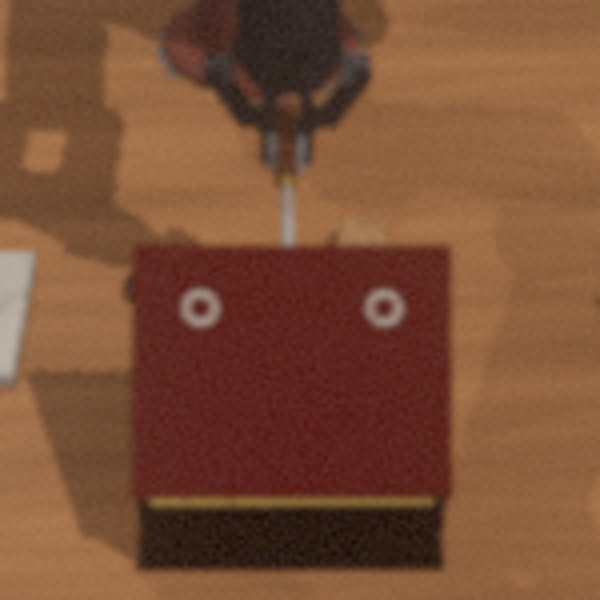

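The lid is open and resting on the ball, and the gripper is clear of it. I'll measure the lid angle by triangulating the rings.

```bash
python3 - <<'E'
from h import *
t=manip.grab_frame("top"); s=manip.grab_frame("scene")
def rings(im,x0,y0,x1,y1,th):
    m=(im[y0:y1,x0:x1,1].astype(int)>th).astype(np.uint8)
    n,l,st,ce=cv2.connectedComponentsWithStats(cv2.morphologyEx(m,cv2.MORPH_CLOSE,np.ones((5,5),np.uint8)))
    return sorted([tuple((ce[i]+[x0,y0]).round(2)) for i in range(1,n) if 15<st[i,4]<200])
x=np.array([.99926,-.0385,0]);h=np.array([.7313,-.0067,.08])
for d in (38,45,52):
    a=np.radians(d); e=h+.133*(-np.cos(a)*x+np.sin(a)*np.array([0,0,1]))+.008*(np.sin(a)*x+np.cos(a)*np.array([0,0,1]))
    print(d,e.round(3),[proj("top",e+k*np.array([.0385,.999,0])).round(1) for k in(.065,-.065)])
S=rings(s,216,168,290,190,110); T=rings(t,228,138,300,172,90); print(S,T)
if len(S)==2==len(T):
    for a,b in zip(T,S[::-1]):
        P,g=tri(a,b); r=P-h; v=np.array([-(r@x),r[2]]); print(P,g,np.degrees(np.arctan2(v[1],v[0])-np.arctan2(.008,.133)),np.hypot(*v))
print(manip.state()["contact_force"],manip.state()["joint_vel"])
E
```

```text
38 [ 0.631 -0.003  0.168] [array([241.7, 155.2]), array([287. , 156.2])]
45 [ 0.643 -0.003  0.18 ] [array([241.7, 150.3]), array([287.3, 151.3])]
52 [ 0.656 -0.004  0.19 ] [array([241.7, 145.1]), array([287.5, 146.1])]
[(np.float64(229.74), np.float64(176.33)), (np.float64(275.69), np.float64(176.44))] [(np.float64(265.0), np.float64(168.32))]
[-1.32904404  0.52395681 -1.29338075] [ 0.0002262  -0.00029273  0.00044765  0.00073948  0.00015635  0.00025778]
```

```bash
python3 - <<'E'
from h import *
t=manip.grab_frame("top")
g=t[:,:,1].astype(int)
for c in (241,287):
    w=g[135:168,c-8:c+9]; print(c,w.max(1))
    m=w>55; m[20:]=False
    ys,xs=np.nonzero(m); print(len(ys), ys.mean()+135 if len(ys) else 0, xs.mean()+c-8 if len(ys) else 0)
x=np.array([.99926,-.0385,0]);h=np.array([.7313,-.0067,.08])
for P in ([229.74,176.33],[275.69,176.44]):   # scene ray with the ring's circle about the hinge
    p,d=ray("scene",*P); s=np.linspace(.7,1.3,6001); r=p+s[:,None]*d-h
    q=np.hypot(r@x,r[:,2]); i=np.nonzero(np.diff(np.sign(q-np.hypot(.133,.008))))[0]
    print(np.degrees(np.arctan2(r[i,2],-(r[i]@x))-np.arctan2(.008,.133)))
E
```

```text
241 [16 16 18 21 18 15 12 14 20 19 20 25 14 27 56 84 89 91 95 83 56 27 14 19
 18 25 21 19 23 24 26 25 20]
38 151.94736842105263 241.55263157894737
287 [14 20 16 16 14 19 22 21 17 22 27 18 16 22 29 56 83 99 99 91 68 46 20 15
 18 24 20 24 19 24 22 22 27]
31 152.38709677419354 286.7741935483871
[46.42195546 43.41409882]
[47.30926994 42.50892652]
```

The lid is at about 43 degrees from both views. I'll add about 1.5 degrees, let it settle and check.

Scaled: -0.002 m is -0.032, -0.0015 m is -0.024.

```bash
python3 shift.py '[0,-0.024,0,-0.032,0,0,0,0,-0.024,0,-0.032,0,0,0,0,0,0,0,0,0,0,0,0,0,0,0,0,0,0,0,0,0,0,0,0]'; python3 shift.py '[0,0,0,0,0,0,0,0,0,0,0,0,0,0,0,0,0,0,0,0,0,0,0,0,0,0,0,0,0,0,0,0,0,0,0]'; python3 - <<'E'
from h import *
g=manip.grab_frame("top")[:,:,1].astype(int)
for c in (241,287):
    w=g[135:160,c-8:c+9]>55; ys,xs=np.nonzero(w); print(len(ys),ys.mean()+135,ys.min()+135,ys.max()+135)
print(manip.state()["contact_force"])
print(manip.job_done())
E
```

```text
time: 16.68
tool_pos: [0.4614, 0.0024, 0.1719]
tool_rot: [-0.0, 0.021, 1.0, -0.0]
contact_force: [-0.4, -0.6, -0.7]
gripper_width: 0.175
grasp_force: 60.5
time: 17.3
tool_pos: [0.4614, 0.0024, 0.1719]
tool_rot: [-0.0, 0.021, 1.0, -0.0]
contact_force: [-1.3, -0.2, -1.8]
gripper_width: 0.176
grasp_force: 60.5
33 150.96969696969697 148 153
38 151.68421052631578 149 154
[-0.90780415  0.25294146 -1.24209914]
the job is handed in; nothing more can be done
None
```

I touched the ball to the left ring and then the right one, and handed the job in at about 17 s with the gripped stylus holding the lid open at about 44–45 degrees by camera; no verdict was returned.

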